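Make up an iris kit and a lens kit for the optical bench

TASK

Make up two kits from the stock standing on the grey mat: the iris and the longer post go into the tray with two compartments; the lens mount, the shorter post and the shorter of the two post holders go into the tray with three compartments. Stand every part upright on the floor of a compartment of its own, in any order within its tray, and leave the taller post holder and the vial where they stand, upright.

Things in the scene. Friction and masses are not known exactly. Their poses are not given: they have to be found in the camera images.
- tray_two: low open white plastic tray, fixed to the bench, two equal compartments side by side along its y axis; outside 72 mm (x) by 140 mm (y) by 18 mm high; walls, dividers and floor 4 mm thick, so each compartment is 64 x 64 mm inside and 14 mm deep; compartment centres at x = 0, y = -34 and +34 mm. Origin: centre of its underside, z up
- tray_three: low open white plastic tray, fixed to the bench, three equal compartments side by side along its y axis; outside 72 mm (x) by 208 mm (y) by 18 mm high; walls, dividers and floor 4 mm thick, so each compartment is 64 x 64 mm inside and 14 mm deep; compartment centres at x = 0, y = -68, 0 and +68 mm. Origin: centre of its underside, z up
- post_long: the longer stainless post: plain cylinder 12.7 mm in diameter, 75 mm tall, 0.075 kg. Origin: centre of its foot, z along the post. Stands upright at the start.
- post_short: the shorter stainless post: plain cylinder 12.7 mm in diameter, 50 mm tall, 0.05 kg. Origin: centre of its foot, z along the post. Stands upright at the start.
- iris: black iris diaphragm, 0.06 kg: an upright disc 45 mm across (y and z) and 10 mm thick (x, centred on x = 0), its middle 23 mm up, on a 22 x 26 x 4 mm foot; a thin fixed lever with a ball stands on its top, reaching 62 mm. Can be pinched across its thickness (x). Origin: centre of the underside, z up. Stands upright at the start.
- lens: black lens in a ring mount, 0.03 kg: an upright ring 30 mm in diameter, 31 mm tall, in its own frame spanning x = -2 to 11 mm (thickness) and y = -12 to 18 mm, on a small flat foot, with a thin light-coloured knob sticking out to y = -18 mm. Can be pinched across its thickness (x) at x = 4.5, y = 3 mm. Origin: on the underside, z up. Stands upright at the start.
- holder_short: the shorter black post holder, 0.075 kg: tube 25 mm in diameter and 40 mm tall, its axis at x = 0, y = +8 mm; a thumbscrew sticks out sideways to y = -20 mm, 30 mm up. Origin: on the underside, midway along its 41 mm length (y), z up. Stands upright at the start.
- holder_tall: spare, not wanted: the taller black post holder, as the shorter one but 50 mm tall, thumbscrew 40 mm up. Tube axis at x = 0, y = +8 mm. Origin: on the underside.
- vial: spare, not wanted: amber vial with screw cap, 23 mm in diameter, 52 mm tall, standing. Origin: centre of its foot.
- mat: the light grey mat, 2 mm thick and fixed, on which stock and trays stand (the same every time). Origin: a point near its middle, on its underside, at x = 0.5, y = 0.1 m from the robot's base. A big dark box, part of the room, 0.28 m tall, stands close behind its right-hand part: for y below 0 the space beyond about x = 0.57 m at y = 0, x = 0.53 m at y = -0.2 m and x = 0.50 m at y = -0.3 m is solid, so cross between right and left on the near side or above it.
There are look-alikes about, which are no part of the job. Several things have the shape of the lens; the one meant has the colours described above.

How it is judged:
By the outcome, as a careful person would: the job done as asked, in the order asked, and still so for the second after the job is handed in, with the robot touching nothing.
It also fails if it takes over 120 s, if anything falls off the work surface, if the arm or the gripper's body presses on something with over 40 N, if the wrist force passes 120 N, or if a joint passes its speed limit or range.

ROBOT

A 6-joint arm with a two-finger parallel gripper is mounted at the origin on a cart in front of the work surface, level with it; the furniture and walls round the work are solid. World frame = base frame: x ahead of the robot, y to its left, z up, the work surface at z = 0. Lengths are in m, angles in rad, forces in N, time in s.
With the tool pointing down it reaches from about 0.3 to 0.775 m from the base axis. Payload 14.6 kg.
Tool frame: the origin (TCP) lies midway between the tips of the shut fingers; the grasp point (between the pads) lies 19 mm behind it; z points along the fingers, y is the line along which they close (so a half turn about z gives the same grasp; the last joint's range is limited). The gripper opens to 94 mm and grips with 3 to 60 N. Pads are 16 mm wide; open, the fingers measure 119 mm over their backs; the gripper's body (75 mm by 177 mm) begins 78 mm behind the grasp point.
Start: joints at [-1.214, 0.3, 1.521, -0, 1.321, -0.067], TCP at [0.226, -0.501, 0.205] pointing down, gripper open.
Joint ranges: [-3.03, 3.03], [-0.79, 2.21], [0.23, 2.52], [-1.04, 4.18], [0, 3.07], [-2.55, 2.55]. Speed limits (rad/s): [2.22, 2.22, 2.57, 3.14, 3.14, 3.14].

INTERFACE

Orientations are given as [roll, pitch, yaw] about the fixed x, y, z axes, in that order (R = Rz(yaw) Ry(pitch) Rx(roll)).
In Python, from station import telemetry, optics, ctrl gives the robot as it stands.
- The arm moves only by the tool carry_out, never from a script. Its argument "plan" is a list that holds one entry, the list of rows, each a list of 7 numbers: the shift along the tool's x, y, z in mm, then the turn, a rotation vector about the tool's x, y, z in rad, then the finger opening in mm, from 0 to 94. A call has 1 to 20 rows; each row shifts and turns the commanded pose from where the row before left it, along the tool's axes as they then stand; what a row does not reach is not made up. A row lasts 1/12 s, in which the tool goes at most 41.7 mm and 7.16 degrees, less where a joint would pass 70% of its speed; a pose out of reach is approached as far as the arm can. A call with a gripper value outside its range is refused whole. The fingers move at their own pace and stop on an object; "squeeze" is the grip in N (left out, the last holds). Time passes only in rows, so rows that do not move let the fingers close. It gives the time, the measured TCP pose, the force, the opening and the grip force at its end, in the units of the state.
- telemetry.get_obs(): the state, without advancing time (a new reading comes with each control period).
- optics.camera(name): name is "side" or "top" or "wrist"; returns a dict with "pixels" (420x560x3 uint8, red, green, blue), "intrinsics" (3x3 intrinsics, pixels), "origin" and "rotation" of the camera in the world. Camera axes: x right, y down, z forward; pixel columns grow to the right and rows downward; lengths in m; the calibration is good to about 2 mm. A picture is of the moment at which its call begins. There is no depth.
- ctrl.hand_in(): hands the job in; it is judged then, once.
The state is a dict: "time_s": time; "qpos": joint angles; "joint_vel": joint speeds; "tau": joint torques, N m; "ee_pos": TCP position; "eef_rot": TCP orientation; "force": force on the tool from outside, world axes, zero at the start; "moment": the same for the moment, N m; "grip_width": finger opening in m; "grip_force": force on a finger pad.
Only numpy, scipy, OpenCV 4.12 (cv2) and the standard library are available. Lean on these libraries where they do the work, as an engineer would, in place of code of your own. Each camera call takes 0.05 s, during which the arm holds its last target. There are 200 camera calls.

## Working session

There is one attempt and no reset: what is moved stays moved. The work goes in short steps, Python scripts to look and compute and a tool call to move; the robot and the scene stay as the last step left them, time stands still between calls to the robot, and variables do not carry over. Pictures are saved under pics/ and viewed, at most 14 in all, crops included, and the job is handed in when it is done.

Besides the shell and the picture viewer there is one more tool, called as name([rows], argument=value, ...), one row to a line, values as JSON. carry_out: Moves the arm, as the interface text tells. Its arguments: {"type":"object","properties":{"plan":{"type":"array","items":{"type":"array","items":{"type":"array","items":{"type":"number"}}}},"squeeze":{"type":"number"}},"required":["plan"]}

```bash
mkdir -p pics; ls; python3 - <<'E'
from station import telemetry, optics, ctrl
import cv2
o=telemetry.get_obs();print(o)
for n in ["top","side"]:
    c=optics.camera(n);cv2.imwrite(f"pics/{n}0.png",c["pixels"][:,:,::-1]);print(n,c["intrinsics"],c["origin"],c["rotation"])
E
```

```text
pics
{'time_s': 0.0, 'qpos': array([-1.21362865e+00,  3.00475847e-01,  1.52158275e+00, -2.22312443e-05,
        1.32067875e+00, -6.66431200e-02]), 'joint_vel': array([-0.000556  , -0.00057592,  0.00053015,  0.00098456,  0.00015729,
        0.00059454]), 'tau': array([ 2.29265161e-04, -5.31799507e+01, -3.52732408e+01,  7.08829612e-02,
        2.43914605e-02, -1.20249942e-04]), 'ee_pos': array([ 0.22606016, -0.50111117,  0.20488301]), 'eef_rot': array([-3.14044906e+00, -5.47444657e-05,  4.23816281e-01]), 'force': array([ 0.23516534, -0.70854306,  0.41765775]), 'moment': array([-0.02495838,  0.03149549, -0.00322693]), 'grip_force': 0.0, 'grip_width': 0.09397585281891578}
top [[484.69981549   0.         268.81373587]
 [  0.         484.69981549 207.6571217 ]
 [  0.           0.           1.        ]] [0.35687019 0.04963112 1.20531426] [-2.97150307 -0.00783684 -1.57436763]
side [[498.79919775   0.         282.53414079]
 [  0.         498.79919775 214.38259231]
 [  0.           0.           1.        ]] [ 0.49347962 -0.6844201   0.64088458] [-2.26763559 -0.01956882 -0.0440474 ]
```

View pics/top0.png

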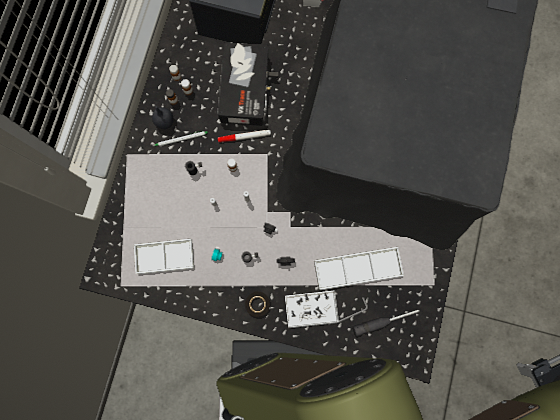

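View pics/side0.png

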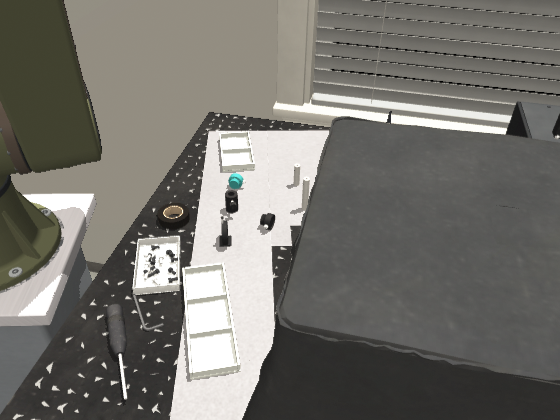

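The top view shows tray_two at (164,256), tray_three at (359,268), posts at (213,202) and (247,195), and holders at (248,257) and (193,168). The vial is at (232,165), a black lens-shape at (270,228), a teal look-alike at (217,255) and the iris at (286,261). I'll enlarge both views.

```bash
cat > h.py <<'E'
import numpy as np, cv2
from scipy.spatial.transform import Rotation as Ro
from station import telemetry, optics, ctrl
def cam(n):
    c=optics.camera(n); c["R"]=Ro.from_euler("xyz",c["rotation"]).as_matrix() if np.ndim(c["rotation"])==1 else np.array(c["rotation"]); return c
def plane(c,uv,z):
    d=c["R"]@np.linalg.solve(c["intrinsics"],[uv[0],uv[1],1]); o=np.array(c["origin"]); return (o+d*(z-o[2])/d[2])
def proj(c,p):
    q=c["intrinsics"]@(c["R"].T@(np.array(p)-c["origin"])); return q[:2]/q[2]
E
python3 - <<'E'
from h import *
t=cam("top");s=cam("side")
a=cv2.resize(t["pixels"][145:295,175:335,::-1],None,fx=5,fy=4.0*1.25,interpolation=cv2.INTER_CUBIC)[:600]
cv2.imwrite("pics/t1.png",cv2.resize(t["pixels"][150:270,180:340,::-1],None,fx=5,fy=5,interpolation=cv2.INTER_CUBIC))
cv2.imwrite("pics/s1.png",cv2.resize(s["pixels"][125:255,200:340,::-1],None,fx=4.5,fy=4.5,interpolation=cv2.INTER_CUBIC))
for uv in [(247,195),(213,202),(270,228),(286,261),(248,257),(193,168),(217,255),(164,256),(359,268)]:
    p=plane(t,uv,.03); print(uv,p.round(3),proj(s,p).round(0))
# trays: white masks
hsv=cv2.cvtColor(t["pixels"],cv2.COLOR_RGB2HSV)
for x0,x1,y0,y1 in [(128,200,232,280),(308,410,240,295)]:
    print(hsv[y0+3,x0+3],hsv[(y0+y1)//2-4,(x0+x1)//2+12])
E
```

```text
(247, 195) [0.591 0.093 0.03 ] [308. 198.]
(213, 202) [0.573 0.177 0.03 ] [297. 174.]
(270, 228) [0.508 0.037 0.03 ] [267. 217.]
(286, 261) [ 0.428 -0.001  0.03 ] [224. 231.]
(248, 257) [0.438 0.09  0.03 ] [231. 200.]
(193, 168) [0.659 0.228 0.03 ] [334. 160.]
(217, 255) [0.443 0.165 0.03 ] [235. 178.]
(164, 256) [0.441 0.293 0.03 ] [235. 145.]
(359, 268) [ 0.411 -0.177  0.03 ] [207. 307.]
[ 13  12 184] [ 75   2 217]
[ 13  10 179] [ 50   4 178]
```

View pics/t1.png

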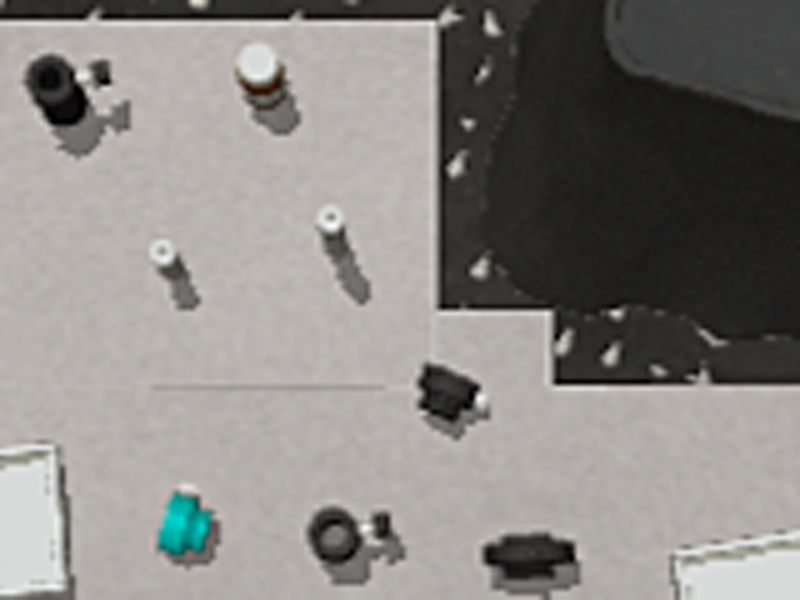

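View pics/s1.png

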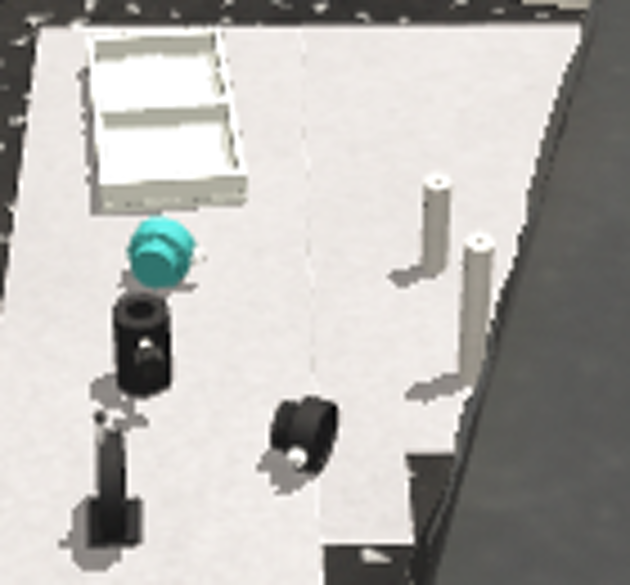

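The side view confirms the longer post at (308,205) and the shorter at (297,175). The black lens has its knob at about (266,226), the iris is at (224,236) and the near holder at (231,201). Next I measure all the poses.

```bash
cat > m.py <<'E'
from h import *
def tri(c1,a,c2,b):
    ds=[];A=np.zeros((3,3));v=np.zeros(3)
    for c,uv in((c1,a),(c2,b)):
        d=c["R"]@np.linalg.solve(c["intrinsics"],[uv[0],uv[1],1]);d/=np.linalg.norm(d)
        P=np.eye(3)-np.outer(d,d);A+=P;v+=P@np.array(c["origin"])
    return np.linalg.solve(A,v)
E
python3 - <<'E'
from m import *
t=cam("top");s=cam("side")
T=lambda x,y:(180+(x+.5)/5-.5,150+(y+.5)/5-.5)
S=lambda x,y:(200+(x+.5)/4.5-.5,125+(y+.5)/4.5-.5)
for n,a,b in [("postL top",T(330,216),S(480,241)),("postS top",T(162,250),S(437,181)),("holder rim",T(334,535),S(142,308)),("lens knob",T(481,402),S(297,457)),("iris ball",T(533,537),S(101,418)),("tall rim foot?",T(52,75),S(0,0))][:5]:
    p=tri(t,a,s,b);print(n,(p*1000).round(1),"reproj",(proj(t,p)-a).round(1),(proj(s,p)-b).round(1))
for z in (.042,.052): print("far holder rim if z",z,plane(t,T(50,76),z).round(4), "near",plane(t,T(334,535),z).round(4))
print("far holder body foot",plane(t,T(72,112),.002).round(4))
im=t["pixels"];hsv=cv2.cvtColor(im,cv2.COLOR_RGB2HSV)
dark=((hsv[...,2]<75)).astype(np.uint8)
for n,(x0,x1,y0,y1) in dict(lens=(262,280,220,240),iris=(274,300,254,270),hold=(238,262,248,268),far=(182,206,156,178)).items():
    m=np.zeros_like(dark);m[y0:y1,x0:x1]=dark[y0:y1,x0:x1]
    c=max(cv2.findContours(m,0,2)[0],key=cv2.contourArea);r=cv2.minAreaRect(c);print(n,r)
    for z in(.02,.033): print("  ",[tuple((plane(t,p,z)[:2]*1000).round(0)) for p in cv2.boxPoints(r)])
for n,(x0,x1,y0,y1) in dict(two=(126,202,230,284),three=(306,412,236,298)).items():
    m=np.zeros_like(dark);sub=hsv[y0:y1,x0:x1].astype(int);m[y0:y1,x0:x1]=((sub[...,1]<9))&(sub[...,2]>150)
    m=cv2.morphologyEx(m,cv2.MORPH_OPEN,np.ones((3,3)));m=cv2.morphologyEx(m,cv2.MORPH_CLOSE,np.ones((7,7)))
    c=max(cv2.findContours(m,0,2)[0],key=cv2.contourArea);r=cv2.minAreaRect(c);print(n,r)
    bp=np.array([plane(t,p,.02)[:2]*1000 for p in cv2.boxPoints(r)]);print(bp.round(1),"ctr",bp.mean(0).round(1),"sides",np.linalg.norm(bp-np.roll(bp,1,0),axis=1).round(1))
    e=max([bp[1]-bp[0],bp[2]-bp[1]],key=np.linalg.norm);print("long-axis deg",np.degrees(np.arctan2(e[1],e[0])).round(1))
    mm=cv2.cvtColor(m*255,cv2.COLOR_GRAY2BGR)
E
```

```text
postL top [585.5  95.   78.1] reproj [0.  0.3] [ 0.4 -0.1]
postS top [573.6 177.   53.4] reproj [0.  0.4] [ 0.5 -0.1]
holder rim [438.3  93.8  44.7] reproj [-0.  -0.2] [-0.3  0. ]
lens knob [504.7  22.6  19.8] reproj [-0.  -0.1] [-0.1  0. ]
iris ball [431.   -1.1  63.5] reproj [0.3 1.8] [ 2.4 -0.4]
far holder rim if z 0.042 [0.6645 0.235  0.042 ] near [0.4379 0.0939 0.042 ]
far holder rim if z 0.052 [0.6618 0.2335 0.052 ] near [0.4372 0.0935 0.052 ]
far holder body foot [0.6561 0.2298 0.002 ]
lens ((268.6999816894531, 228.6000213623047), (11.627553939819336, 8.497057914733887), 26.56505012512207)
   [(np.float64(505.0), np.float64(58.0)), (np.float64(524.0), np.float64(48.0)), (np.float64(511.0), np.float64(23.0)), (np.float64(492.0), np.float64(32.0))]
   [(np.float64(504.0), np.float64(57.0)), (np.float64(522.0), np.float64(48.0)), (np.float64(509.0), np.float64(23.0)), (np.float64(491.0), np.float64(32.0))]
iris ((285.5, 261.0), (8.0, 17.0), 90.0)
   [(np.float64(438.0), np.float64(20.0)), (np.float64(438.0), np.float64(-21.0)), (np.float64(419.0), np.float64(-21.0)), (np.float64(
[... 800 characters left out ...]
4(217.0)), (np.float64(640.0), np.float64(236.0))]
   [(np.float64(670.0), np.float64(251.0)), (np.float64(680.0), np.float64(231.0)), (np.float64(647.0), np.float64(215.0)), (np.float64(637.0), np.float64(234.0))]
two ((164.87535095214844, 257.0657653808594), (25.543088912963867, 54.907169342041016), 83.9909896850586)
[[463.1 363.7]
 [476.8 230.9]
 [414.9 222.9]
 [401.5 354.6]] ctr [439.1 293. ] sides [ 62.2 133.5  62.4 132.4]
long-axis deg -84.1
three ((353.8513488769531, 275.10809326171875), (36.660972595214844, 91.73463439941406), 80.53767395019531)
[[ 419.7  -49.4]
 [ 455.7 -271.8]
 [ 368.2 -282.3]
 [ 333.2  -62.5]] ctr [ 394.2 -166.5] sides [ 87.5 225.3  88.1 222.5]
long-axis deg -80.8
```

carry_out([
  [[0, 0, -10, 0, 0, -0.0956, 94], [0, 0, -10, 0, 0, -0.0956, 94], [0, 0, -10, 0, 0, -0.0956, 94], [0, 0, -10, 0, 0, -0.0956, 94], [0, 0, -10, 0, 0, -0.0956, 94], [0, 0, -10, 0, 0, -0.0956, 94], [0, 0, -10, 0, 0, -0.0956, 94], [0, 0, -10, 0, 0, -0.0956, 94], [0, 0, -10, 0, 0, -0.0956, 94], [0, 0, -10, 0, 0, -0.0956, 94], [0, 0, -10, 0, 0, -0.0956, 94], [0, 0, -10, 0, 0, -0.0956, 94]],
])

```text
time_s: 1.3
ee_pos: [0.2261, -0.5013, 0.3259]
eef_rot: [-3.142, -0.0, 1.576]
force: [0.5, 0.6, -0.3]
grip_width: 0.0942
grip_force: 0.0
```

carry_out([
  [[30, 10, 0, 0, 0, 0, 60], [30, 10, 0, 0, 0, 0, 60], [30, 10, 0, 0, 0, 0, 60], [30, 10, 0, 0, 0, 0, 60], [30, 10, 0, 0, 0, 0, 60], [30, 10, 0, 0, 0, 0, 60], [30, 10, 0, 0, 0, 0, 60], [30, 10, 0, 0, 0, 0, 60], [30, 10, 0, 0, 0, 0, 60], [30, 10, 0, 0, 0, 0, 60], [30, 10, 0, 0, 0, 0, 60], [0, 0, 0, 0, 0, 0, 60], [0, 0, 0, 0, 0, 0, 60]],
])

```text
time_s: 2.38
ee_pos: [0.3364, -0.1704, 0.3257]
eef_rot: [3.141, 0.0, 1.574]
force: [-0.9, -0.6, -0.6]
grip_width: 0.0599
grip_force: 0.0
```

```bash
python3 - <<'E'
from h import *
c=cam("wrist");cv2.imwrite("pics/w1.png",c["pixels"][:,:,::-1]);print(c["intrinsics"],c["origin"],c["rotation"])
E
```

```text
[[332.84196763   0.         287.72398492]
 [  0.         332.84196763 211.74894582]
 [  0.           0.           1.        ]] [ 0.33609348 -0.09125547  0.50395178] [ 2.86566886e+00 -1.76375570e-03  5.08233886e-03]
```

View pics/w1.png

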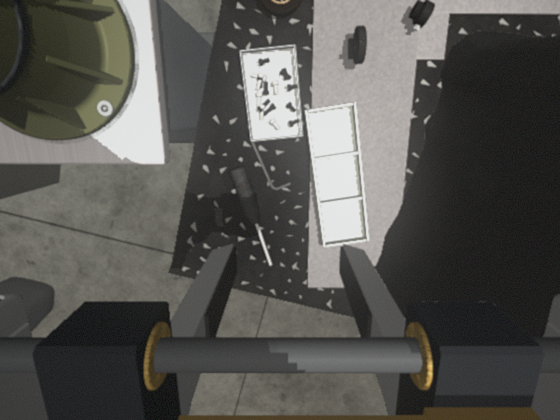

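The wrist view shows tray_three with outer corners near (306,108), (355,101), (368,241) and (321,247). The iris is at (357,45) and the lens at (423,12).

```bash
python3 - <<'E'
from m import *
t=cam("top");c=cam("wrist")
im=c["pixels"].astype(int);print(im[130,335],im[130,375],im[200,300],im[155,320],im[100,285], "top",t["pixels"][256,150],t["pixels"][250,230],t["pixels"][268,350])
def fit(c,roi,th,name):
    x0,x1,y0,y1=roi;g=c["pixels"].min(2);m=np.zeros_like(g);m[y0:y1,x0:x1]=g[y0:y1,x0:x1]>th
    m=cv2.morphologyEx(m,cv2.MORPH_OPEN,np.ones((2,2)));m=cv2.morphologyEx(m,cv2.MORPH_CLOSE,np.ones((9,9)))
    k=max(cv2.findContours(m,0,2)[0],key=cv2.contourArea)[:,0]
    w=np.array([plane(c,p,.02)[:2] for p in k],np.float32)*1000
    r=cv2.minAreaRect(w);print(name,th,np.round(r[0],1),np.round(r[1],1),round(r[2],1))
for th in(195,205,215):
    fit(c,(303,376,96,252),th,"three w"); fit(t,(128,200,234,278),th,"two t"); 
for p in[(306,108),(355,101),(368,241),(321,247)]:print(plane(c,p,.02)[:2]*1000)
E
```

```text
[229 230 230] [176 172 169] [70 69 70] [188 190 187] [228 229 229] top [215 217 216] [182 178 174] [216 217 217]
three w 195 [ 414. -179.] [ 72.  208.1] 9.2
two t 195 [440.3 296.2] [ 70.9 138.7] 5.8
three w 205 [ 413.5 -178.5] [ 70.8 207. ] 9.2
two t 205 [436.5 291.9] [ 70.  130.5] 11.3
three w 215 [ 413.4 -177.6] [ 70.4 204.8] 9.2
two t 215 [436.5 290.4] [ 61.7 127.5] 6.0
[361.93268748 -79.79233775]
[429.43820625 -70.4132465 ]
[ 461.36899763 -276.37885471]
[ 388.83027484 -286.46094353]
```

carry_out([
  [[20, 22, 20, 0, 0, 0, 60], [20, 22, 20, 0, 0, 0, 60], [20, 22, 20, 0, 0, 0, 60], [20, 22, 20, 0, 0, 0, 60], [0, 0, 0, 0, 0, 0, 50], [0, 0, 0, 0, 0, 0, 50]],
])

```text
time_s: 3.03
ee_pos: [0.424, -0.0915, 0.2444]
eef_rot: [-3.139, -0.001, 1.572]
force: [0.0, -0.2, 0.7]
grip_width: 0.0511
grip_force: 0.0
```

```bash
python3 - <<'E'
from h import *
c=cam("wrist");cv2.imwrite("pics/w2.png",c["pixels"][:,:,::-1]);print(c["origin"],c["rotation"],telemetry.get_obs()["ee_pos"])
E
```

```text
[ 0.42448168 -0.01260269  0.4227422 ] [2.86678224e+00 1.51978352e-03 2.69273142e-03] [ 0.42391984 -0.09209802  0.24541706]
```

View pics/w2.png

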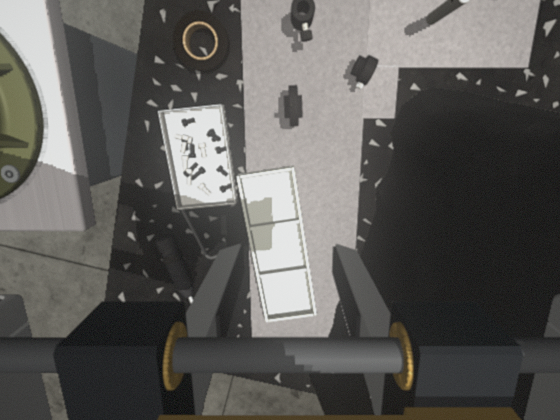

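The iris is at (292,106), nearly aligned with world y, the lens is at (365,69) with its knob at (359,85), and the box edge is at about (400,105). Now to get their outlines.

```bash
python3 - <<'E'
from h import *
c=cam("wrist");g=c["pixels"].max(2)
def out(n,roi,th,zs):
    x0,x1,y0,y1=roi;m=np.zeros_like(g);m[y0:y1,x0:x1]=g[y0:y1,x0:x1]<th
    k=max(cv2.findContours(m,0,2)[0],key=cv2.contourArea)[:,0]
    for z in zs:
        w=np.array([plane(c,p,z)[:2] for p in k],np.float32)*1000
        r=cv2.minAreaRect(w);print(n,z,np.round(r[0],1),np.round(r[1],1),round(r[2],1),"box",cv2.boxPoints(r).round(0).tolist())
    s=m[y0:y1,x0:x1]; print("\n".join("".join("#" if v else "." for v in r) for r in s))
out("iris",(276,306,82,132),60,(.025,.045))
out("lens",(345,385,48,98),60,(.018,.033))
for p in [(400,68),(362,118),(402,100),(362,140)]: print(p,(plane(c,p,.0)[:2]*1000).round(0),(plane(c,p,.28)[:2]*1000).round(0))
E
```

```text
Traceback (most recent call last):
ValueError: max() iterable argument is empty
```

```bash
python3 - <<'E'
from h import *
c=cam("wrist");g=c["pixels"].max(2)
print(g[106,280:305],g[69,352:380])
def out(n,roi,th,zs):
    x0,x1,y0,y1=roi;m=np.zeros_like(g);m[y0:y1,x0:x1]=g[y0:y1,x0:x1]<th
    k=max(cv2.findContours(m,0,2)[0],key=cv2.contourArea)[:,0]
    for z in zs:
        w=np.array([plane(c,p,z)[:2] for p in k],np.float32)*1000
        r=cv2.minAreaRect(w);print(n,z,np.round(r[0],1),np.round(r[1],1),round(r[2],1),"box",cv2.boxPoints(r).round(0).tolist())
    s=m[y0:y1,x0:x1]; print("\n".join("".join("#" if v else "." for v in r) for r in s))
out("iris",(276,306,82,132),85,(.025,.045))
out("lens",(345,385,48,98),85,(.018,.033))
for p in [(400,68),(362,118),(402,100),(362,140)]: print(p,(plane(c,p,.0)[:2]*1000).round(0),(plane(c,p,.28)[:2]*1000).round(0))
E
```

```text
[116 118 113  88  72  71  71  72  73  74  78  79  80  82  81  79  78  76
  75  76  83 124 169 178 173] [ 62  67  68  68  67  63  62  66  61  61  65  72  71  74  77  76  77  74
  72  73  74 108 160 183 186 183 186 191]
iris 0.025 [429.3   0.8] [19.1 42.6] 3.0 box [[419.0, 22.0], [421.0, -21.0], [440.0, -20.0], [438.0, 23.0]]
iris 0.045 [4.29e+02 1.00e-01] [18.2 40.5] 3.0 box [[419.0, 20.0], [421.0, -21.0], [439.0, -20.0], [437.0, 21.0]]
..............................
..............................
..............................
.............#######..........
.............#######..........
.............#######..........
.............#######..........
............########..........
............########..........
............########..........
.............#######..........
.............#######..........
............#########.........
........################......
.......#################......
........################......
........################......
........#################.....
........#################.....
........#################.....
........#################.....
........#
[... 2592 characters left out ...]
............................
........................................
........................................
........................................
........................................
........................................
........................................
........................................
........................................
........................................
........................................
........................................
........................................
........................................
(400, 68) [557.  43.] [469.   6.]
(362, 118) [516. -14.] [455. -13.]
(402, 100) [563.   7.] [471.  -6.]
(362, 140) [517. -40.] [456. -22.]
```

carry_out([
  [[0, 0, 0, 0, 0, -0.04, 50], [23, 2.3, 0, 0, 0, 0, 50], [23, 2.3, 0, 0, 0, 0, 50], [23, 2.3, 0, 0, 0, 0, 50], [23.3, 2.2, 0, 0, 0, 0, 50], [0, 0, 30, 0, 0, 0, 50], [0, 0, 30, 0, 0, 0, 50], [0, 0, 30, 0, 0, 0, 50], [0, 0, 30, 0, 0, 0, 50], [0, 0, 30, 0, 0, 0, 50], [0, 0, 30, 0, 0, 0, 50], [0, 0, 20, 0, 0, 0, 50], [0, 0, 0, 0, 0, 0, 50], [0, 0, 0, 0, 0, 0, 50]],
])

```text
time_s: 4.35
ee_pos: [0.4296, 0.0005, 0.0461]
eef_rot: [-3.141, 0.0, 1.61]
force: [-0.5, 0.4, 0.4]
grip_width: 0.05
grip_force: 0.0
```

carry_out([
  [[0, 0, 18, 0, 0, 0, 50], [0, 0, 18, 0, 0, 0, 50], [0, 0, 0, 0, 0, 0, 50], [0, 0, 0, 0, 0, 0, 0], [0, 0, 0, 0, 0, 0, 0], [0, 0, 0, 0, 0, 0, 0], [0, 0, 0, 0, 0, 0, 0], [0, 0, 0, 0, 0, 0, 0], [0, 0, 0, 0, 0, 0, 0], [0, 0, 0, 0, 0, 0, 0]],
], squeeze=15)

```text
time_s: 5.18
ee_pos: [0.4296, 0.0013, 0.0097]
eef_rot: [3.141, 0.0, 1.611]
force: [-1.8, 0.6, 4.6]
grip_width: 0.0099
grip_force: 15.0
```

carry_out([
  [[0, 0, -15, 0, 0, 0, 0], [0, 0, -25, 0, 0, 0, 0], [0, 0, -25, 0, 0, 0, 0], [0, 0, -25, 0, 0, 0, 0], [0, 0, -25, 0, 0, 0, 0], [0, 0, 0, 0, 0, -0.06, 0], [20, 3, 0, 0, 0, 0, 0], [30, 3, 0, 0, 0, 0, 0], [30, 3, 0, 0, 0, 0, 0], [30, 3, 0, 0, 0, 0, 0], [30, 3, 0, 0, 0, 0, 0], [30, 3, 0, 0, 0, 0, 0], [20, 3, 0, 0, 0, 0, 0], [0, 0, 0, 0, 0, 0, 0], [0, 0, 0, 0, 0, 0, 0]],
])

```text
time_s: 6.43
ee_pos: [0.431, 0.193, 0.1242]
eef_rot: [-3.141, 0.0, 1.673]
force: [-0.5, 0.0, -0.1]
grip_width: 0.01
grip_force: 15.0
```

```bash
python3 - <<'E'
from h import *
c=cam("wrist");cv2.imwrite("pics/w3.png",c["pixels"][:,:,::-1])
print(telemetry.get_obs()["ee_pos"],[proj(c,p).round(0) for p in [(.4366,.3298,.02),(.4434,.2622,.02)]])
E
```

```text
[0.43110908 0.19224344 0.12422675] [array([313.,  41.]), array([311., 132.])]
```

View pics/w3.png

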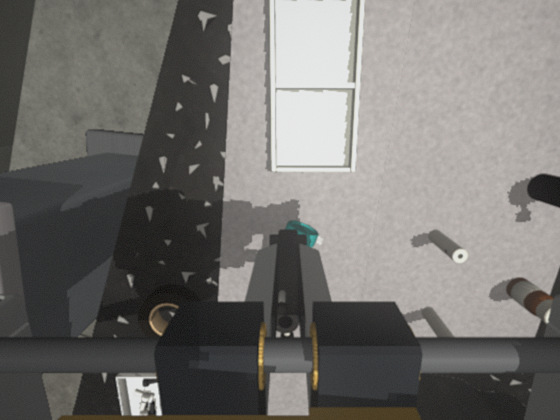

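The wrist view shows tray_two with its divider at row 86, the near compartment at (314,128), and the iris held upright. Its location agrees with the estimate to about 1.5 mm.

carry_out([
  [[27.2, 4.2, 0, 0, 0, 0, 0], [27.2, 4.2, 0, 0, 0, 0, 0], [27.2, 4.2, 0, 0, 0, 0, 0], [27.2, 4.2, 0, 0, 0, 0, 0], [27.2, 4.2, 0, 0, 0, 0, 0], [0, 0, 0, 0, 0, 0, 0], [0, 0, 25, 0, 0, 0, 0], [0, 0, 25, 0, 0, 0, 0], [0, 0, 25, 0, 0, 0, 0], [0, 0, 20, 0, 0, 0, 0], [0, 0, 7, 0, 0, 0, 0], [0, 0, 4, 0, 0, 0, 0], [0, 0, 3, 0, 0, 0, 0], [0, 0, 0, 0, 0, 0, 0], [0, 0, 0, 0, 0, 0, 0]],
])

```text
time_s: 7.73
ee_pos: [0.4392, 0.33, 0.0165]
eef_rot: [3.14, -0.001, 1.671]
force: [0.0, -0.3, -0.6]
grip_width: 0.0097
grip_force: 15.0
```

carry_out([
  [[0, 0, 1.5, 0, 0, 0, 0], [0, 0, 1.2, 0, 0, 0, 0], [0, 0, 0, 0, 0, 0, 0], [0, 0, 0, 0, 0, 0, 24], [0, 0, 0, 0, 0, 0, 24], [0, 0, 0, 0, 0, 0, 24], [0, 0, 0, 0, 0, 0, 24]],
])

```text
time_s: 8.32
ee_pos: [0.4386, 0.3299, 0.0127]
eef_rot: [-3.142, -0.0, 1.671]
force: [0.0, 0.4, 0.1]
grip_width: 0.0238
grip_force: 0.0
```

carry_out([
  [[0, 0, -20, 0, 0, 0, 24], [0, 0, -30, 0, 0, 0, 24], [0, 0, -30, 0, 0, 0, 24], [0, 0, -30, 0, 0, 0, 40], [0, 0, -30, 0, 0, 0, 40], [0, 0, -10, 0, 0, 0.1, 40], [-26, 16, 0, 0, 0, 0, 40], [-26, 16, 0, 0, 0, 0, 40], [-26, 16, 0, 0, 0, 0, 40], [-26, 16, 0, 0, 0, 0, 40], [-26, 16, 0, 0, 0, 0, 40], [-26, 16, 0, 0, 0, 0, 40], [-26, 16, 0, 0, 0, 0, 40], [-26, 16, 0, 0, 0, 0, 40], [-27, 19, 0, 0, 0, 0, 40], [0, 0, 0, 0, 0, 0, 40], [0, 0, 0, 0, 0, 0, 40]],
])

```text
time_s: 9.73
ee_pos: [0.586, 0.0937, 0.1623]
eef_rot: [-3.141, 0.0, 1.569]
force: [0.0, 0.7, -0.3]
grip_width: 0.04
grip_force: 0.0
```

carry_out([
  [[0, 0, 25, 0, 0, 0, 40], [0, 0, 25, 0, 0, 0, 40], [0, 0, 25, 0, 0, 0, 40], [0, 0, 25, 0, 0, 0, 40], [0, 0, 20, 0, 0, 0, 40], [0, 0, 10, 0, 0, 0, 40], [0, 0, 0, 0, 0, 0, 40], [0, 0, 0, 0, 0, 0, 0], [0, 0, 0, 0, 0, 0, 0], [0, 0, 0, 0, 0, 0, 0], [0, 0, 0, 0, 0, 0, 0], [0, 0, 0, 0, 0, 0, 0], [0, 0, 0, 0, 0, 0, 0], [0, 0, 0, 0, 0, 0, 0]],
], squeeze=20)

```text
time_s: 10.9
ee_pos: [0.5861, 0.0949, 0.0336]
eef_rot: [3.14, -0.0, 1.571]
force: [-1.9, 0.4, 6.7]
grip_width: 0.0127
grip_force: 20.0
```

carry_out([
  [[0, 0, -10, 0, 0, 0, 0], [0, 0, -25, 0, 0, 0, 0], [0, 0, -25, 0, 0, 0, 0], [0, 0, -25, 0, 0, 0, 0], [0, 0, -15, 0, 0, 0, 0], [21, -17.7, 0, 0, 0, 0, 0], [21, -17.7, 0, 0, 0, 0, 0], [21, -17.7, 0, 0, 0, 0, 0], [21, -17.7, 0, 0, 0, 0, 0], [21, -17.7, 0, 0, 0, 0, 0], [21, -17.7, 0, 0, 0, 0, 0], [21, -17.7, 0, 0, 0, 0, 0], [21, -17.7, 0, 0, 0, 0, 0], [0, 0, 0, 0, 0, 0, 0], [0, 0, 30, 0, 0, 0, 0], [0, 0, 30, 0, 0, 0, 0], [0, 0, 25, 0, 0, 0, 0], [0, 0, 7, 0, 0, 0, 0], [0, 0, 0, 0, 0, 0, 0], [0, 0, 0, 0, 0, 0, 0]],
])

```text
time_s: 12.57
ee_pos: [0.4447, 0.2629, 0.0419]
eef_rot: [3.141, -0.0, 1.571]
force: [-0.1, 0.2, -1.1]
grip_width: 0.0122
grip_force: 20.0
```

carry_out([
  [[0, 0, 2.5, 0, 0, 0, 0], [0, 0, 2, 0, 0, 0, 0], [0, 0, 0, 0, 0, 0, 0], [0, 0, 0, 0, 0, 0, 24], [0, 0, 0, 0, 0, 0, 24], [0, 0, 0, 0, 0, 0, 24], [0, 0, -20, 0, 0, 0, 24], [0, 0, -30, 0, 0, 0, 24], [0, 0, -30, 0, 0, 0, 24], [0, 0, -30, 0, 0, 0, 24], [0, 0, 0, 0, 0, 0, 40]],
])

```text
time_s: 13.48
ee_pos: [0.446, 0.2639, 0.1519]
eef_rot: [3.134, -0.004, 1.571]
force: [0.9, -0.3, 0.8]
grip_width: 0.028
grip_force: 0.0
```

carry_out([
  [[-26, 1.5, 0, 0, 0, 0, 40], [-26, 1.5, 0, 0, 0, 0, 40], [-26, 1.5, 0, 0, 0, 0, 40], [-26, 1.5, 0, 0, 0, 0, 40], [-26, 1.5, 0, 0, 0, 0, 40], [-26, 1.5, 0, 0, 0, 0, 40], [-26, 1.5, 0, 0, 0, 0, 40], [-26, 1.5, 0, 0, 0, 0, 40], [-26, 1.5, 0, 0, 0, 0, 40], [-26, 1.5, 0, 0, 0, 0, 40], [0, 0, 0, 0, 0, 0, 40], [0, 0, 0, 0, 0, 0, 40]],
])

```text
time_s: 14.48
ee_pos: [0.459, 0.0021, 0.146]
eef_rot: [-3.141, -0.0, 1.569]
force: [0.8, -0.3, -0.7]
grip_width: 0.0401
grip_force: 0.0
```

```bash
python3 - <<'E'
from h import *
c=cam("wrist");u,v=proj(c,(.507,.04,.02));print(u,v,telemetry.get_obs()["ee_pos"])
x0,y0=int(u)-50,max(0,int(v)-50);print(x0,y0)
cv2.imwrite("pics/w4.png",cv2.resize(c["pixels"][y0:y0+100,x0:x0+100,::-1],None,fx=6,fy=6,interpolation=cv2.INTER_CUBIC))
t=cam("top");cv2.imwrite("pics/t2.png",cv2.resize(t["pixels"][230:285,120:200,::-1],None,fx=6,fy=6,interpolation=cv2.INTER_CUBIC))
E
```

```text
339.63023763359746 164.43988508804105 [0.45901261 0.00287767 0.14604364]
289 114
```

View pics/w4.png

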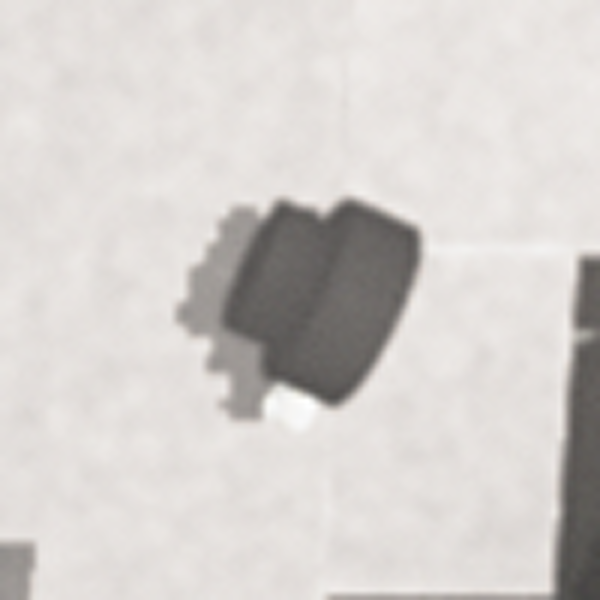

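View pics/t2.png

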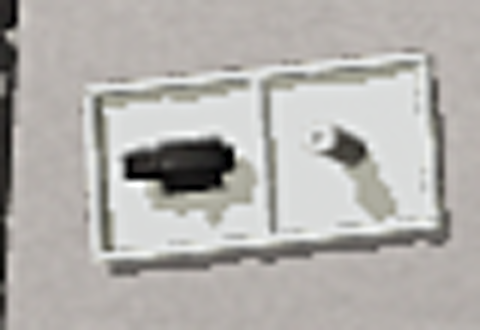

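The wrist crop shows the lens centre near (343,164) in the full image, the faces turned about -25° and the white knob at the near end. The top crop shows the iris and the long post upright in separate compartments of tray_two.

carry_out([
  [[0, 0, 0, 0, 0, 0.096, 40], [0, 0, 0, 0, 0, 0.096, 40], [0, 0, 0, 0, 0, 0.096, 40], [0, 0, 0, 0, 0, 0.096, 40], [0, 0, 0, 0, -0.105, 0, 40], [0, 0, 0, 0, -0.105, 0, 40], [0, 0, 0, 0, -0.105, 0, 40], [0, 0, 0, 0, -0.105, 0, 40], [0, 0, 0, 0, -0.104, 0, 40], [26.5, 7.8, -3.4, 0, 0, 0, 40], [26.5, 7.8, -3.4, 0, 0, 0, 40], [26.5, 7.8, -3.4, 0, 0, 0, 40], [26.5, 7.8, -3.4, 0, 0, 0, 40], [0, 0, 0, 0, 0, 0, 40], [0, 0, 0, 0, 0, 0, 40]],
])

```text
time_s: 15.83
ee_pos: [0.5247, 0.0841, 0.1039]
eef_rot: [-3.14, 0.525, 1.19]
force: [-0.9, 0.2, -0.2]
grip_width: 0.0399
grip_force: 0.0
```

```bash
cat >> h.py <<'E'
def todo(p,yaw=None,tilt=0):
    "tool-frame shift (mm) and turn (rad) from the measured pose to p"
    o=telemetry.get_obs();R=Ro.from_euler("xyz",o["eef_rot"])
    print("shift now",(R.inv().apply(np.array(p)-o["ee_pos"])*1000).round(1))
    if yaw is not None:
        R2=Ro.from_euler("xyz",[np.pi,0,np.radians(yaw)])*Ro.from_rotvec([0,np.radians(tilt),0])
        print("turn",(R.inv()*R2).as_rotvec().round(3),"shift after turn",(R2.inv().apply(np.array(p)-o["ee_pos"])*1000).round(1))
E
python3 - <<'E'
from h import *
todo((.5044,.0312,.0095),68,-30); print(telemetry.get_obs()["qpos"].round(2))
E
```

```text
shift now [ -1.7   1.  110.1]
turn [0.    0.001 0.003] shift after turn [ -1.9   1.  110.1]
[ 0.29  0.58  1.46 -0.41  1.46  0.79]
```

carry_out([
  [[-1.7, 1, 25, 0, 0, 0, 40], [0, 0, 25, 0, 0, 0, 40], [0, 0, 25, 0, 0, 0, 40], [0, 0, 20, 0, 0, 0, 40], [0, 0, 10, 0, 0, 0, 40], [0, 0, 5, 0, 0, 0, 40], [0, 0, 0, 0, 0, 0, 40], [0, 0, 0, 0, 0, 0, 0], [0, 0, 0, 0, 0, 0, 0], [0, 0, 0, 0, 0, 0, 0], [0, 0, 0, 0, 0, 0, 0], [0, 0, 0, 0, 0, 0, 0], [0, 0, 0, 0, 0, 0, 0], [0, 0, 0, 0, 0, 0, 0]],
], squeeze=12)

```text
time_s: 17.0
ee_pos: [0.505, 0.03, 0.011]
eef_rot: [3.141, 0.524, 1.187]
force: [-0.2, 2.8, 5.0]
grip_width: 0.0121
grip_force: 12.0
```

carry_out([
  [[-5, 0, -8.66, 0, 0, 0, 0], [-12.5, 0, -21.65, 0, 0, 0, 0], [-12.5, 0, -21.65, 0, 0, 0, 0], [-12.5, 0, -21.65, 0, 0, 0, 0], [-7.5, 0, -13, 0, 0, 0, 0], [0, 0, 0, -0.0545, 0, -0.0944, 0], [0, 0, 0, -0.0545, 0, -0.0944, 0], [0, 0, 0, -0.0545, 0, -0.0944, 0], [0, 0, 0, -0.0545, 0, -0.0944, 0], [0, 0, 0, -0.0545, 0, -0.0944, 0], [0, 0, 0, 0, 0, 0, 0], [0, 0, 0, 0, 0, 0, 0]],
])

```text
time_s: 18.0
ee_pos: [0.5045, 0.0298, 0.1113]
eef_rot: [3.141, 0.524, 1.729]
force: [0.5, 0.1, -0.2]
grip_width: 0.0123
grip_force: 12.0
```

```bash
python3 - <<'E'
from h import *
print(telemetry.get_obs()["eef_rot"],telemetry.get_obs()["ee_pos"],telemetry.get_obs()["grip_width"])
z=telemetry.get_obs()["ee_pos"][2]
todo((.404,.03,z),99.2,-30);todo((.404,-.1184,z));todo((.404,-.1184,.03))
E
```

```text
[3.14095339 0.52391131 1.72851401] [0.50452184 0.02984125 0.11128285] 0.012276528712001238
shift now [ 13.8 -99.2  -8. ]
turn [-0.001  0.    -0.002] shift after turn [ 14.1 -99.2  -8.1]
shift now [-113.1 -122.6   65.3]
shift now [ -72.4 -122.6  135.6]
```

carry_out([
  [[3.45, -24.8, -2, 0, 0, 0, 0], [3.45, -24.8, -2, 0, 0, 0, 0], [3.45, -24.8, -2, 0, 0, 0, 0], [3.45, -24.8, -2, 0, 0, 0, 0], [-25.4, -4.7, 14.7, 0, 0, 0, 0], [-25.4, -4.7, 14.7, 0, 0, 0, 0], [-25.4, -4.7, 14.7, 0, 0, 0, 0], [-25.4, -4.7, 14.7, 0, 0, 0, 0], [-25.3, -4.6, 14.5, 0, 0, 0, 0], [0, 0, 0, 0, 0, 0, 0], [10.2, 0, 17.6, 0, 0, 0, 0], [10.2, 0, 17.6, 0, 0, 0, 0], [10.2, 0, 17.6, 0, 0, 0, 0], [10.2, 0, 17.6, 0, 0, 0, 0], [0, 0, 0, 0, 0, 0, 0], [0, 0, 0, 0, 0, 0, 0]],
])

```text
time_s: 19.33
ee_pos: [0.4046, -0.1186, 0.0292]
eef_rot: [-3.139, 0.524, 1.731]
force: [-1.6, -0.7, 1.2]
grip_width: 0.0121
grip_force: 12.0
```

```bash
python3 - <<'E'
from h import *
s=cam("side");cv2.imwrite("pics/s2.png",cv2.resize(s["pixels"][200:400,130:330,::-1],None,fx=3,fy=3,interpolation=cv2.INTER_CUBIC))
todo((.404,-.1184,.0155))
E
```

```text
shift now [ 7.6 -1.1 12.4]
```

View pics/s2.png

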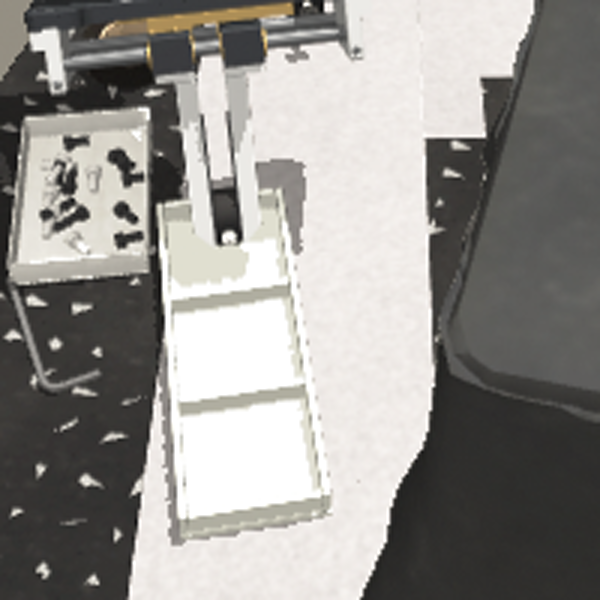

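The lens hangs upright between the fingers over the nearest-to-+y compartment, its knob at (228,236) in the crop. I'll lower and release it.

carry_out([
  [[3, -0.5, 5, 0, 0, 0, 0], [2.2, -0.5, 4, 0, 0, 0, 0], [1.4, 0, 2, 0, 0, 0, 0], [0.8, 0, 1.2, 0, 0, 0, 0], [0, 0, 0, 0, 0, 0, 0], [0, 0, 0, 0, 0, 0, 0]],
])

```text
time_s: 19.88
ee_pos: [0.4037, -0.1185, 0.0152]
eef_rot: [-3.141, 0.524, 1.732]
force: [-0.0, -0.5, -1.1]
grip_width: 0.0123
grip_force: 12.0
```

carry_out([
  [[0.3, 0, 0.5, 0, 0, 0, 0], [0, 0, 0, 0, 0, 0, 0], [0, 0, 0, 0, 0, 0, 26], [0, 0, 0, 0, 0, 0, 26], [0, 0, 0, 0, 0, 0, 26], [0, 0, 0, 0, 0, 0, 26], [0, 0, -10, 0, 0, 0, 26], [0, 0, -20, 0, 0, 0, 26], [0, 0, -25, 0, 0, 0, 26], [0, 0, -25, 0, 0, 0, 26], [0, 0, -25, 0, 0, 0, 26], [0, 0, 0, 0, 0, 0, 26]],
])

```text
time_s: 20.88
ee_pos: [0.3965, -0.0648, 0.1091]
eef_rot: [3.136, 0.524, 1.731]
force: [1.0, -0.0, 0.2]
grip_width: 0.0261
grip_force: 0.0
```

```bash
python3 - <<'E'
from h import *
print(telemetry.get_obs()["ee_pos"])
s=cam("side");cv2.imwrite("pics/s3.png",cv2.resize(s["pixels"][200:400,130:330,::-1],None,fx=3,fy=3,interpolation=cv2.INTER_CUBIC))
todo((.5736,.177,.15),90,0)
E
```

```text
[ 0.39649611 -0.06482101  0.10909818]
shift now [ 161.4  214.7 -141.5]
turn [0.046 0.522 0.158] shift after turn [242.6 177.5 -42.6]
```

View pics/s3.png

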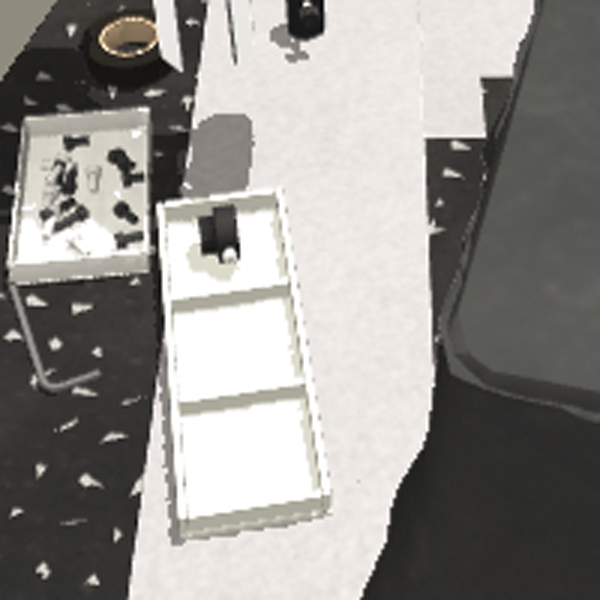

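The lens stands in its compartment at (222,232) in the crop. Next is the short post.

carry_out([
  [[0, 0, 0, 0.0092, 0.1044, 0.0316, 40], [0, 0, 0, 0.0092, 0.1044, 0.0316, 40], [0, 0, 0, 0.0092, 0.1044, 0.0316, 40], [0, 0, 0, 0.0092, 0.1044, 0.0316, 40], [0, 0, 0, 0.0092, 0.1044, 0.0316, 40], [27, 19.7, -4.7, 0, 0, 0, 40], [27, 19.7, -4.7, 0, 0, 0, 40], [27, 19.7, -4.7, 0, 0, 0, 40], [27, 19.7, -4.7, 0, 0, 0, 40], [27, 19.7, -4.7, 0, 0, 0, 40], [27, 19.7, -4.7, 0, 0, 0, 40], [27, 19.7, -4.7, 0, 0, 0, 40], [27, 19.7, -4.7, 0, 0, 0, 40], [26.6, 19.9, -5, 0, 0, 0, 40], [0, 0, 0, 0, 0, 0, 40], [0, 0, 0, 0, 0, 0, 40]],
])

```text
time_s: 22.27
ee_pos: [0.5731, 0.1763, 0.1456]
eef_rot: [-3.136, 0.002, 1.571]
force: [0.0, -0.5, 0.8]
grip_width: 0.0398
grip_force: 0.0
```

carry_out([
  [[0, 0, 30, 0, 0, 0, 40], [0, 0, 30, 0, 0, 0, 40], [0, 0, 30, 0, 0, 0, 40], [0, 0, 25, 0, 0, 0, 40], [0, 0, 12, 0, 0, 0, 40], [0, 0, 0, 0, 0, 0, 40], [0, 0, 0, 0, 0, 0, 0], [0, 0, 0, 0, 0, 0, 0], [0, 0, 0, 0, 0, 0, 0], [0, 0, 0, 0, 0, 0, 0], [0, 0, 0, 0, 0, 0, 0], [0, 0, 0, 0, 0, 0, 0], [0, 0, 0, 0, 0, 0, 0]],
], squeeze=20)

```text
time_s: 23.35
ee_pos: [0.5733, 0.1758, 0.0211]
eef_rot: [-3.14, 0.001, 1.569]
force: [-1.5, -0.8, 6.9]
grip_width: 0.0121
grip_force: 20.0
```

```bash
python3 - <<'E'
from h import *
print(telemetry.get_obs()["eef_rot"]);todo((.36,.05,.13));todo((.4248,-.246,.13),9.2,0)
E
```

```text
[-3.13950472e+00  7.38015945e-04  1.56940779e+00]
shift now [-126.1 -213.3 -108.4]
shift now [-422.1 -148.1 -108.3]
turn [-1.000e-03  2.000e-03  1.409e+00] shift after turn [-214.   392.6 -108.9]
```

carry_out([
  [[0, 0, -10, 0, 0, 0, 0], [0, 0, -25, 0, 0, 0, 0], [0, 0, -25, 0, 0, 0, 0], [0, 0, -25, 0, 0, 0, 0], [0, 0, -25, 0, 0, 0, 0], [-21, -29, 0, 0, 0, 0, 0], [-21, -29, 0, 0, 0, 0, 0], [-21, -29, 0, 0, 0, 0, 0], [-21, -29, 0, 0, 0, 0, 0], [-21, -29, 0, 0, 0, 0, 0], [-21, -29, 0, 0, 0, 0, 0]],
])

```text
time_s: 24.27
ee_pos: [0.3974, 0.0493, 0.1312]
eef_rot: [-3.139, 0.001, 1.57]
force: [-0.0, -0.4, 0.2]
grip_width: 0.0119
grip_force: 20.0
```

carry_out([
  [[0, 0, 0, 0, 0, 0.1174, 0], [0, 0, 0, 0, 0, 0.1174, 0], [0, 0, 0, 0, 0, 0.1174, 0], [0, 0, 0, 0, 0, 0.1174, 0], [0, 0, 0, 0, 0, 0.1174, 0], [0, 0, 0, 0, 0, 0.1174, 0], [0, 0, 0, 0, 0, 0.1174, 0], [0, 0, 0, 0, 0, 0.1174, 0], [0, 0, 0, 0, 0, 0.1174, 0], [0, 0, 0, 0, 0, 0.1174, 0], [0, 0, 0, 0, 0, 0.1174, 0], [0, 0, 0, 0, 0, 0.1174, 0], [0, 0, 0, 0, 0, 0, 0], [0, 0, 0, 0, 0, 0, 0]],
])

```text
time_s: 25.43
ee_pos: [0.399, 0.05, 0.1313]
eef_rot: [3.141, 0.003, 0.164]
force: [-0.4, 0.5, -1.0]
grip_width: 0.0121
grip_force: 20.0
```

```bash
python3 - <<'E'
from h import *
o=telemetry.get_obs();print(o["eef_rot"],o["ee_pos"]);todo((.4248,-.246,.131),9.2,0)
E
```

```text
[3.14107402 0.00323446 0.16425395] [0.39897998 0.05001436 0.13126967]
shift now [-22.9 296.3   0.5]
turn [0.001 0.003 0.004] shift after turn [-21.8 296.3   0.3]
```

carry_out([
  [[0, 0, 0, 0, 0, 0.08, 0], [0, 0, 0, 0, 0, 0.08, 0], [2.6, 29.6, 0, 0, 0, 0, 0], [2.6, 29.6, 0, 0, 0, 0, 0], [2.6, 29.6, 0, 0, 0, 0, 0], [2.6, 29.6, 0, 0, 0, 0, 0], [2.6, 29.6, 0, 0, 0, 0, 0], [2.6, 29.6, 0, 0, 0, 0, 0], [2.6, 29.6, 0, 0, 0, 0, 0], [2.6, 29.6, 0, 0, 0, 0, 0], [2.6, 29.6, 0, 0, 0, 0, 0], [2.4, 29.6, 0, 0, 0, 0, 0], [0, 0, 0, 0, 0, 0, 0], [0, 0, 30, 0, 0, 0, 0], [0, 0, 30, 0, 0, 0, 0], [0, 0, 25, 0, 0, 0, 0], [0, 0, 15, 0, 0, 0, 0], [0, 0, 0, 0, 0, 0, 0], [0, 0, 0, 0, 0, 0, 0]],
])

```text
time_s: 27.02
ee_pos: [0.4245, -0.2458, 0.0312]
eef_rot: [3.141, 0.004, 0.003]
force: [0.2, 1.0, -0.3]
grip_width: 0.0125
grip_force: 20.0
```

carry_out([
  [[0, 0, 3, 0, 0, 0, 0], [0, 0, 2, 0, 0, 0, 0], [0, 0, 1.2, 0, 0, 0, 0], [0, 0, 0, 0, 0, 0, 0], [0, 0, 0, 0, 0, 0, 24], [0, 0, 0, 0, 0, 0, 24], [0, 0, 0, 0, 0, 0, 24], [0, 0, -20, 0, 0, 0, 24], [0, 0, -30, 0, 0, 0, 24], [0, 0, -30, 0, 0, 0, 24], [0, 0, -30, 0, 0, 0, 24], [0, 0, 0, 0, 0, 0, 24]],
])

```text
time_s: 28.02
ee_pos: [0.4269, -0.2472, 0.1403]
eef_rot: [3.136, -0.003, 0.001]
force: [0.9, -0.6, 1.7]
grip_width: 0.0241
grip_force: 0.0
```

carry_out([
  [[0, -30, 0, 0, 0, 0, 50], [0, -30, 0, 0, 0, 0, 50], [0, -30, 0, 0, 0, 0, 50], [0, -30, 0, 0, 0, 0, 50], [0, -30, 0, 0, 0, 0, 50], [0, -30, 0, 0, 0, 0, 50], [0, 0, 0, 0, 0, -0.12, 50], [0, 0, 0, 0, 0, -0.12, 50], [0, 0, 0, 0, 0, -0.12, 50], [0, 0, 0, 0, 0, -0.12, 50], [0, 0, 0, 0, 0, -0.12, 50], [0, 0, 0, 0, 0, -0.12, 50], [0, 0, 0, 0, 0, -0.12, 50], [0, 0, 0, 0, 0, -0.12, 50], [0, 0, 0, 0, 0, -0.12, 50], [0, 0, 0, 0, 0, -0.12, 50], [0, 0, 0, 0, 0, -0.12, 50], [0, 0, 0, 0, 0, -0.12, 50], [0, 0, 0, 0, 0, -0.12, 50], [0, 0, 0, 0, 0, -0.12, 50]],
])

```text
time_s: 29.68
ee_pos: [0.4248, -0.066, 0.1344]
eef_rot: [-3.138, 0.001, 1.686]
force: [-0.2, 0.8, 0.4]
grip_width: 0.05
grip_force: 0.0
```

```bash
python3 - <<'E'
from h import *
o=telemetry.get_obs();print(o["eef_rot"],o["ee_pos"]);todo((.438,.0938,.13),103,0)
c=cam("wrist");cv2.imwrite("pics/w5.png",c["pixels"][:,:,::-1])
print([proj(c,p).round(0) for p in [(.438,.0938,.042),(.438+.22*28,.0938-.975*28,.032)]])
E
```

```text
[-3.13777664e+00  6.26893638e-04  1.68647798e+00] [ 0.42476254 -0.06598111  0.13443143]
shift now [157.2  31.6   4.2]
turn [-0.004  0.    -0.111] shift after turn [152.7  48.8   4.4]
[array([332.,   5.]), array([ 413., 1343.])]
```

View pics/w5.png

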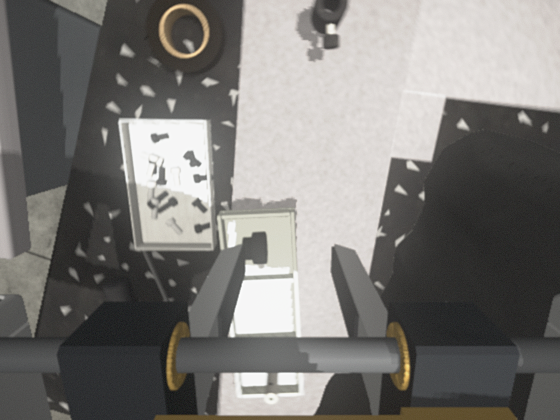

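The wrist view shows the holder rim at (329,8) with its thumbscrew at (331,38), matching the prediction; the lens stands at (257,247) and the short post's top is at (271,398).

carry_out([
  [[0, 0, 0, 0, 0, -0.095, 50], [25.6, 7.7, 0, 0, 0, 0, 50], [25.6, 7.7, 0, 0, 0, 0, 50], [25.6, 7.7, 0, 0, 0, 0, 50], [25.6, 7.7, 0, 0, 0, 0, 50], [25.6, 7.7, 0, 0, 0, 0, 50], [25.6, 7.7, 0, 0, 0, 0, 50], [0, 0, 0, 0, 0, 0, 50], [0, 0, 25, 0, 0, 0, 50], [0, 0, 25, 0, 0, 0, 50], [0, 0, 20, 0, 0, 0, 50], [0, 0, 0, 0, 0, 0, 50], [0, 0, 0, 0, 0, 0, 50]],
])

```text
time_s: 30.82
ee_pos: [0.4383, 0.0934, 0.0643]
eef_rot: [-3.136, 0.0, 1.774]
force: [-0.7, 0.6, 0.6]
grip_width: 0.0501
grip_force: 0.0
```

carry_out([
  [[0, 0, 20, 0, 0, 0, 50], [0, 0, 18, 0, 0, 0, 50], [0, 0, 10, 0, 0, 0, 50], [0, 0, 0, 0, 0, 0, 50], [0, 0, 0, 0, 0, 0, 0], [0, 0, 0, 0, 0, 0, 0], [0, 0, 0, 0, 0, 0, 0], [0, 0, 0, 0, 0, 0, 0], [0, 0, 0, 0, 0, 0, 0], [0, 0, 0, 0, 0, 0, 0], [0, 0, 0, 0, 0, 0, 0]],
], squeeze=20)

```text
time_s: 31.73
ee_pos: [0.4389, 0.0938, 0.0171]
eef_rot: [-3.139, 0.0, 1.776]
force: [-1.4, 0.0, 6.8]
grip_width: 0.0242
grip_force: 20.0
```

```bash
python3 - <<'E'
from h import *
todo((.4128,-.171,.116),100,0)
E
```

```text
shift now [-254.   -79.6  -98.6]
turn [-0.003  0.     0.03 ] shift after turn [-256.2  -71.7  -98.9]
```

carry_out([
  [[0, 0, -10, 0, 0, 0, 0], [0, 0, -25, 0, 0, 0, 0], [0, 0, -25, 0, 0, 0, 0], [0, 0, -25, 0, 0, 0, 0], [0, 0, -15, 0, 0, 0.03, 0], [-28.5, -8, 0, 0, 0, 0, 0], [-28.5, -8, 0, 0, 0, 0, 0], [-28.5, -8, 0, 0, 0, 0, 0], [-28.5, -8, 0, 0, 0, 0, 0], [-28.5, -8, 0, 0, 0, 0, 0], [-28.5, -8, 0, 0, 0, 0, 0], [-28.5, -8, 0, 0, 0, 0, 0], [-28.5, -8, 0, 0, 0, 0, 0], [-28.2, -7.7, 0, 0, 0, 0, 0], [0, 0, 0, 0, 0, 0, 0], [0, 0, 30, 0, 0, 0, 0], [0, 0, 30, 0, 0, 0, 0], [0, 0, 20, 0, 0, 0, 0], [0, 0, 10, 0, 0, 0, 0], [0, 0, 0, 0, 0, 0, 0]],
])

```text
time_s: 33.4
ee_pos: [0.4116, -0.1704, 0.0256]
eef_rot: [-3.135, -0.002, 1.746]
force: [0.4, 0.3, -0.9]
grip_width: 0.0244
grip_force: 20.0
```

carry_out([
  [[0, 0, 0, 0, 0, 0, 0], [0, 0, 0, 0, 0, 0, 0]],
])

```text
time_s: 33.57
ee_pos: [0.4132, -0.1713, 0.0282]
eef_rot: [-3.139, 0.002, 1.746]
force: [-0.3, -0.2, -1.0]
grip_width: 0.0244
grip_force: 20.0
```

carry_out([
  [[0, 0, 3, 0, 0, 0, 0], [0, 0, 2, 0, 0, 0, 0], [0, 0, 1, 0, 0, 0, 0], [0, 0, 0.6, 0, 0, 0, 0], [0, 0, 0, 0, 0, 0, 0], [0, 0, 0, 0, 0, 0, 0]],
])

```text
time_s: 34.07
ee_pos: [0.4127, -0.1712, 0.021]
eef_rot: [-3.138, 0.001, 1.746]
force: [-4.1, 1.9, 11.0]
grip_width: 0.024
grip_force: 20.0
```

Contact felt (11 N up), so I release and retreat.

carry_out([
  [[0, 0, 0, 0, 0, 0, 32], [0, 0, 0, 0, 0, 0, 32], [0, 0, 0, 0, 0, 0, 32], [0, 0, 0, 0, 0, 0, 32], [0, 0, -15, 0, 0, 0, 32], [0, 0, -30, 0, 0, 0, 32], [0, 0, -30, 0, 0, 0, 32], [0, 0, -30, 0, 0, 0, 32], [0, 0, -30, 0, 0, 0, 32], [0, 0, -30, 0, 0, 0, 32], [0, -30, -30, 0, 0, 0, 32], [0, -30, -20, 0, 0, 0, 32], [0, 0, 0, 0, 0, 0, 32], [0, 0, 0, 0, 0, 0, 32]],
])

```text
time_s: 35.23
ee_pos: [0.3543, -0.1816, 0.236]
eef_rot: [-3.14, 0.002, 1.744]
force: [0.1, -0.3, 0.4]
grip_width: 0.0323
grip_force: 0.0
```

```bash
python3 - <<'E'
from h import *
t=cam("top")["pixels"];s=cam("side")["pixels"]
a=cv2.resize(t[150:295,120:410],None,fx=2.75,fy=2.75,interpolation=cv2.INTER_CUBIC)[:399]
b=cv2.resize(s[120:390,170:340],None,fx=1.15,fy=1.15)
c=cv2.resize(s[255:385,175:245],None,fx=3,fy=3,interpolation=cv2.INTER_CUBIC)
cv2.imwrite("pics/f1.png",a[...,::-1]);
h=390;c=c[:h];b=cv2.resize(s[125:265,200:340],(390,390),interpolation=cv2.INTER_CUBIC)
cv2.imwrite("pics/f2.png",np.hstack([b,c])[...,::-1])
E
```

```text
(no output)
```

View pics/f1.png

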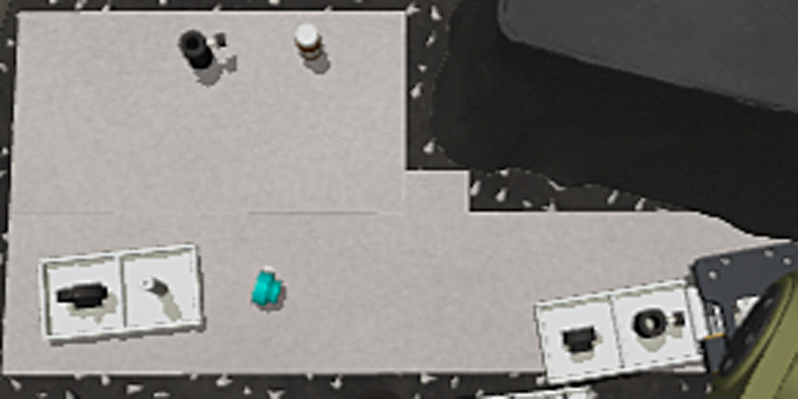

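View pics/f2.png

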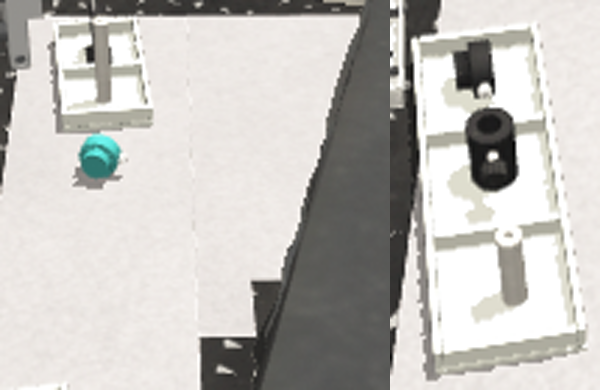

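Both final views show all five parts upright, each in its own compartment. The tall holder (195,48), the vial (308,42) and the teal look-alike (267,289) are untouched, so I'm handing in.

```bash
python3 -c "
from station import ctrl
print(ctrl.hand_in())"
```

```text
the job is handed in; nothing more can be done
None
```

I made up both kits and handed the job in: all five parts stand upright, each in its own compartment of the right tray, and the taller post holder and the vial were left standing where they were (about 35 s of the 120 s used).

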